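Seat the assembly square in the corner of a packing tray

ROBOT

A 7-joint arm with a two-finger parallel gripper is mounted at the origin on the work surface. World frame = base frame: x ahead of the robot, y to its left, z up, the work surface at z = 0. Lengths are in mm, angles in rad, forces in N, time in s.
With the tool pointing down it reaches from about 400 to 850 mm from the base axis. Payload 6.9 kg.
Tool frame: the origin (TCP) lies at the very end of the fingers, on their centre line; the grasp point (between the pads) lies 19 mm behind it (bot.pinch_z is the distance from the TCP to the grasp point, in mm); z points along the fingers, y is the line along which they close (so a half turn about z gives the same grasp; the last joint's range is limited). The gripper opens to 85 mm and grips with 20 to 120 N. Pads are 22 mm wide; open, the fingers measure 114 mm over their backs; the gripper's body (76 mm by 85 mm) begins 54 mm behind the grasp point. The pads swing forward as they close: fully open they stand 13 mm farther back than shut.
Start: joints at [-1.004, 0.507, -0.238, 1.5, 0.126, 1.149, -0.155], TCP at [278.491, 559.512, 231.275] pointing down, gripper open.
Joint ranges: [-3.08, 3.08], [-0.24, 2.05], [-1.43, 1.35], [0, 2.5], [-1.52, 4.66], [0.17, 1.96], [-2.89, 2.89]. Speed limits (rad/s): [2.39, 2.39, 3.14, 3.14, 3.14, 3.14, 3.14].

INTERFACE

Orientations are given as a unit quaternion [w, x, y, z].
In Python, from bench import bot gives the robot as it stands.
- The arm moves only by the tool apply_moves, never from a script. Its argument "series" is one flat list of numbers, 7 for each row, row after row: the finger opening in mm, from 0 to 85.4, then the shift along the tool's x, y, z in mm, then the turn, a rotation vector about the tool's x, y, z in degrees. In form: [jaw, x, y, z, ax, ay, az, jaw, x, y, z, ax, ay, az, ...]. A call has 1 to 10 rows; each row shifts and turns the commanded pose from where the row before left it, along the tool's axes as they then stand; what a row does not reach is not made up. A row lasts 1/8 s, in which the tool goes at most 62.5 mm and 10.7 degrees, less where a joint would pass 70% of its speed; a pose out of reach is approached as far as the arm can. A call with a gripper value outside its range is refused whole. The fingers move at their own pace and stop on an object; the grip force is fixed at half the most. Time passes only in rows, so rows that do not move let the fingers close. It gives the time, the measured TCP pose, the force, the opening and the grip force at its end, in the units of the state.
- bot.get_state(): the state, without advancing time (a new reading comes with each control period).
- bot.snapshot(name): name is "scene" or "side" or "wrist"; returns the picture (420x560x3 uint8, red, green, blue); there is no depth.
- bot.get_calibration(name): a dict with "fx", "fy", "cx", "cy" (pixels), "R" (3x3) and "t" (3): a world point X has camera coordinates R X + t. Camera axes: x right, y down, z forward; pixel columns grow to the right and rows downward; lengths in mm; the calibration is good to about 2 mm. A picture is of the moment at which its call begins: read the wrist's pose just before it. get_calibration takes no time and is no camera call; for the wrist camera it gives the pose at the moment of the call.
- bot.hand_in(): hands the job in; it is judged then, once.
Trained networks look in the newest picture that a camera, given by its name, has taken for a name from the list of things; names that differ only in an ending like _2 or _b are one class to them, and where a whole thing is asked for, a point or a joint stands for the part that bears it (a point fixed in the world has none). Each returns a list of dicts, best first, with "conf" (0 to 1); they miss things now and then, are a little off and sometimes report something else, mostly with a low value. They report only what shows in the picture. A call takes as long as a camera call. They do not tell look-alikes from the thing itself.
- bot.silhouettes(camera, target): "region" (420x560 bool, what is visible of it) and "extent" ([left, top, width, height] in pixels, round what is visible of it).
The state is a dict: "time": time; "joint_positions": joint angles; "dq": joint speeds; "joint_efforts": joint torques, N m; "tool_pos": TCP position; "tool_rot": TCP orientation; "contact_force": force on the tool from outside, world axes, zero at the start; "wrist_torque": the same for the moment, N m; "gripper_width": finger opening in mm; "finger_force": force on a finger pad.
Only numpy, scipy, OpenCV 4.12 (cv2) and the standard library are available. Lean on these libraries where they do the work, as an engineer would, in place of code of your own. Each camera call takes 0.05 s, during which the arm holds its last target. There are 200 camera calls.

TASK

Pick up the aluminium assembly square by its red grip, lay one edge flat against the tray's long side rail with the square's heel about 11 cm from the corner, down near the board, and slide it along that rail, staying in contact all the way, until its other edge butts against the dark cross rail. Finish still gripping the square low and flat in the corner, pressed lightly but surely against both rails with both edges flush. Do not ram the rails, and leave the other things on the bench alone.

Things in the scene. Friction and masses are not known exactly. Their poses are not given: they have to be found in the camera images.
- square: Aluminium right-angled square, 0.35 kg, lying flat. Origin: underside of its outer corner (heel). Two legs 140 long, 26 wide, 14 thick run from it along +x and +y; z up. The outer edge of the x leg (plane y = 0) goes against the side rail, that of the y leg (x = 0) against the cross rail. A diagonal brace joins the legs; a red grip bar stands inside (see square_grip).
- square_grip (a point): Where to pinch the square: the red grip bar, at x = 50, y = 50 mm and 40 mm above the underside in the square's frame, same axes. The bar is 60 mm long along x, 20 mm wide along y (pinch across this, from above) and reaches from 14 to 54 mm above the underside.
- tray: Half-built packing tray, fixed: plywood board, top 9 mm above the bench, from -20 to 270 mm in x and -20 to 200 in y, with two rails at a right angle, 24 mm high (tops at 33 mm), 20 thick. Origin: inside corner between the rails, at bench level; x along the side rail's inner face, y along the cross rail's, z up. Seated, the square has the same axes, its origin 9 mm or a little more above this one.
- side_rail: The long side rail of the tray, medium-brown wood, 290 mm long, rigidly fixed. Same origin and axes as the tray; its inner face is the plane y = 0, from x = 0 to 270 mm.
- cross_rail: The short cross rail of the tray, dark wood, 200 mm long, rigidly fixed. Same origin and axes as the tray; its inner face is the plane x = 0, from y = 0 to 200 mm.
- pencil: Bystander: flat red carpenter's pencil lying on the tray's board near the edge opposite the side rail, 140 x 13 x 8 mm, long along its x. Origin: centre of its underside.
- pack_a: Bystander: hexagonal pack of red paper tubes with yellow top, 120 mm across, 34 mm high. Origin: centre of its underside.
- pack_b: Bystander: two such packs in one, 68 mm high. Origin: centre of its underside.
- glue: Bystander: white glue bottle with yellow cap, 52 mm across, 160 mm high, standing. Origin: centre of its underside.
- mallet: Bystander: hammer, 260 mm long, lying along its x. Origin: on the underside, near the middle.
- bowl: Bystander: terracotta bowl, 100 mm across, 50 mm high. Origin: centre of its underside.
- brush: Bystander: brush lying along its x. Origin: on the underside, near the middle.
Things that resemble listed ones, but are neither listed nor needed, are in the scene too. What is shaped like the square but green or turquoise is not meant.

How it is judged (in metres and radians):
On the way, in this order (a step that is already met when the one before it is completed fails the run):
1. the gripped square lies with its edge against the side rail, low in the tray, heel 80 to 135 mm from the corner (contact force between square and side_rail above 0.3 N and x of square in the frame of tray between 0.08 and 0.135 m and z of square in the frame of tray below 0.022 m and angle between the x axis of square and the x axis of tray, either way round below 0.06 rad and contact force between the fingers and square above 2 N), for 0.2 s.
2. the gripped square slides along the side rail in contact, heel 25 to 70 mm from the corner (contact force between square and side_rail above 0.3 N and x of square in the frame of tray between 0.025 and 0.07 m and z of square in the frame of tray below 0.022 m and angle between the x axis of square and the x axis of tray, either way round below 0.06 rad and contact force between the fingers and square above 2 N), for 0.2 s.
3. the gripped square is still in contact with the side rail, heel 4 to 22 mm from the corner (contact force between square and side_rail above 0.3 N and x of square in the frame of tray between 0.004 and 0.022 m and z of square in the frame of tray below 0.022 m and angle between the x axis of square and the x axis of tray, either way round below 0.06 rad and contact force between the fingers and square above 2 N), for 0.1 s.
At the end, for the whole second after the job is handed in: Gripped square at rest, low in the corner (underside within 8 mm of the board, level to 0.04 rad), pressing on each rail with over 1 N, heel within 3 mm of the corner along each rail, axes within 0.025 rad of the tray's; every bystander within 30 mm of its start (contact force between square and side_rail above 1 N and contact force between square and cross_rail above 1 N and x of square in the frame of tray between -0.003 and 0.003 m and y of square in the frame of tray between -0.003 and 0.003 m and z of square in the frame of tray below 0.017 m and angle between the x axis of square and the x axis of tray, either way round below 0.025 rad and angle between square's own z axis and vertical below 0.04 rad and linear speed of square below 0.01 m/s and contact force between the fingers and square above 2 N and distance of each of pencil, pack_a, pack_b, glue, mallet, bowl, brush from where it was at the start of the episode below 0.03 m); the arm keeps its last pose, push and grip.
It fails at once if the square comes off the side rail by more than 10 mm while low in the tray with its heel less than 75 mm from the corner (x of square in the frame of tray between 0 and 0.075 m and y of square in the frame of tray between 0.01 and 0.2 m and z of square in the frame of tray below 0.022 m).
It fails at once if the square is rammed against a rail with over 45 N (contact force between square and side_rail above 45 N or contact force between square and cross_rail above 45 N).
It fails at once if a bystander is moved more than 30 mm (distance of any of pencil, pack_a, pack_b, glue, mallet, bowl, brush from where it was at the start of the episode above 0.03 m).
It also fails if it takes over 69 s, if anything falls off the work surface, if the arm or the gripper's body presses on something with over 40 N, if the wrist force passes 120 N, or if a joint passes its speed limit or range.

## Working session

There is one attempt and no reset: what is moved stays moved. The work goes in short steps, Python scripts to look and compute and a tool call to move; the robot and the scene stay as the last step left them, time stands still between calls to the robot, and variables do not carry over. Pictures are saved under pics/ and viewed, at most 10 in all, crops included, and the job is handed in when it is done.

Besides the shell and the picture viewer there is one more tool, called after "Call:" by a JSON object that holds its "op" and its "data". apply_moves: Moves the arm, as the interface text tells. Its arguments: {"type":"object","properties":{"series":{"type":"array"}},"required":["series"]}

```bash
mkdir -p pics; python3 - <<'E'
from bench import bot
import cv2,numpy as np
s=bot.get_state();print({k:np.round(v,3) for k,v in s.items()})
for n in("scene","side"):
    p=bot.snapshot(n);cv2.imwrite(f"pics/{n}0.png",p[:,:,::-1])
    c=bot.get_calibration(n);print(n,{k:np.round(v,3).tolist() for k,v in c.items()})
    for t in("square","square_grip","tray","side_rail","cross_rail","pencil"):
        print(t,[(round(d["conf"],2),d["extent"]) for d in bot.silhouettes(n,t)])
E
```

```text
{'time': np.float64(0.0), 'joint_positions': array([-1.004,  0.508, -0.238,  1.501,  0.126,  1.149, -0.155]), 'dq': array([ 0.001, -0.   ,  0.001,  0.001, -0.001, -0.003, -0.001]), 'joint_efforts': array([ 0.0000e+00, -6.2059e+01, -2.1860e+00, -2.4966e+01,  1.3000e-02,
        1.2000e-02,  0.0000e+00]), 'tool_pos': array([278.311, 559.035, 230.436]), 'tool_rot': array([-0.   ,  0.229,  0.973, -0.001]), 'contact_force': array([-0.074, -0.388, -1.187]), 'wrist_torque': array([-0.007, -0.011,  0.04 ]), 'finger_force': np.float64(0.0), 'gripper_width': np.float64(85.17)}
scene {'fx': 426.834, 'fy': 426.834, 'cx': 274.949, 'cy': 199.797, 'R': [[0.338, 0.941, -0.013], [0.785, -0.289, -0.547], [-0.519, 0.175, -0.837]], 't': [-194.876, -368.416, 1584.078]}
square [(0.89, [162.7, 204.8, 62.9, 36.2]), (0.67, [290.6, 109.9, 39.4, 43.2]), (0.55, [275.2, 156.3, 113.6, 79.8])]
square_grip [(0.95, [291.1, 109.8, 39.5, 40.7]), (0.81, [161.7, 204.1, 61.3, 33.4]), (0.71, [150.5, 147.9, 58.1, 37.8])]
tray [(0.93, [277.0, 158.3, 112.5, 77.3])]
side_rail [(0.78, [298.7, 201.1, 90.0, 34.9])]
cross_rail [(0.89, [278.4, 176.1, 25.6, 53.0])]
pencil [(0.67, [309.8, 163.9, 38.7, 12.7]), (0.5, [125.7, 280.0, 47.0, 47.8])]
side {'fx': 404.45, 'fy': 404.45, 'cx': 285.819, 'cy': 210.613, 'R': [[0.875, -0.484, -0.009], [-0.343, -0.606, -0.717], [0.342, 0.631, -0.697]], 't': [-443.292, 218.813, 1093.746]}
square [(0.9, [158.0, 184.4, 56.9, 34.5]), (0.77, [212.1, 286.0, 54.9, 56.3]), (0.71, [290.7, 254.1, 50.7, 55.4])]
square_grip [(0.88, [155.2, 185.4, 59.5, 31.9]), (0.83, [210.9, 285.2, 55.3, 58.0]), (0.68, [293.9, 254.6, 46.3, 58.4])]
tray [(0.83, [218.2, 148.8, 90.5, 74.7]), (0.56, [394.5, 267.8, 49.3, 45.1])]
side_rail [(0.91, [268.9, 149.3, 43.3, 47.9])]
cross_rail [(0.74, [246.7, 191.3, 61.1, 32.0])]
pencil [(0.42, [227.0, 178.0, 19.2, 18.7])]
```

View pics/scene0.png

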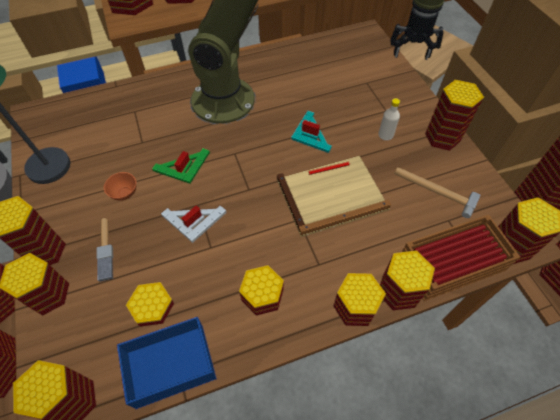

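View pics/side0.png

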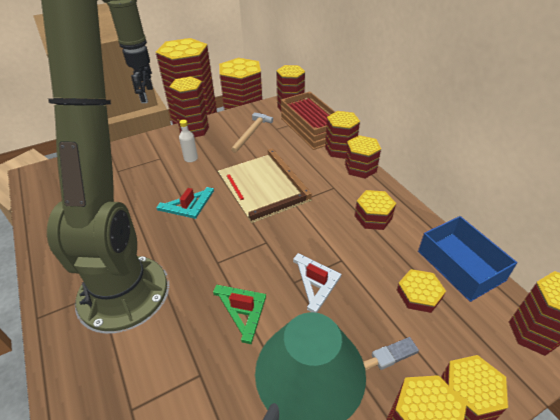

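Scene view: there are three square shapes. White/aluminium is at (193,220), green at (181,163) and turquoise at (312,132). The white one fits "aluminium", and in the side view it is at (317,278). The tray is at (333,193) in scene, with the dark cross rail on its left and the brown side rail at the bottom. I'll enlarge both to confirm.

```bash
python3 - <<'E'
import cv2,numpy as np
def crop(n,x,y,w,h,s): return cv2.resize(cv2.imread(f"pics/{n}0.png")[y:y+h,x:x+w],(w*s,h*s),interpolation=cv2.INTER_CUBIC)
a=np.zeros((600,800,3),np.uint8)
for (n,x,y,w,h,s,ox,oy) in [("scene",155,195,80,50,5,0,0),("scene",270,150,130,90,3,405,0),("side",285,245,66,66,5,0,265),("side",210,140,110,85,3,405,290)]:
    c=crop(n,x,y,w,h,s);a[oy:oy+c.shape[0],ox:ox+c.shape[1]]=c
cv2.imwrite("pics/c1.png",a)
E
```

```text
(no output)
```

View pics/c1.png

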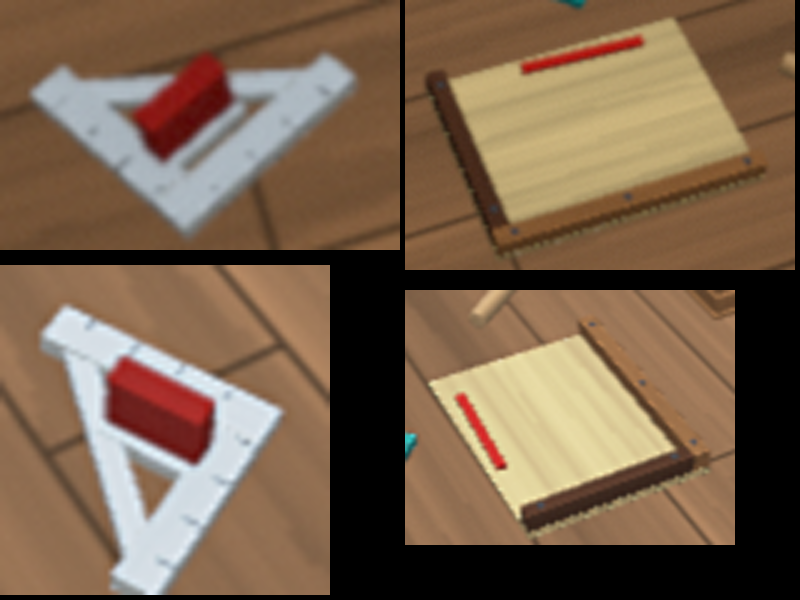

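The white square is confirmed: aluminium, with the red bar parallel to its x leg. Its heel is at the bottom in scene and on the right in side. I'll fit both poses from these points.

```bash
cat > h.py <<'E'
from bench import bot
import numpy as np,cv2
from scipy.optimize import least_squares
def proj(c,X):
    p=np.atleast_2d(X)@np.array(c["R"]).T+np.array(c["t"]); return p[:,:2]/p[:,2:]*[c["fx"],c["fy"]]+[c["cx"],c["cy"]]
def world(p,L):
    L=np.atleast_2d(L).astype(float);c,s=np.cos(p[2]),np.sin(p[2])
    return np.c_[p[0]+c*L[:,0]-s*L[:,1],p[1]+s*L[:,0]+c*L[:,1],L[:,2]]
def fit(obs,x0):
    # obs: list of (calib, local Nx3, pixels Nx2)
    f=lambda p:np.concatenate([(proj(c,world(p,L))-uv).ravel() for c,L,uv in obs])
    return min((least_squares(f,[x0[0],x0[1],a],loss="soft_l1",x_scale=[10,10,.1]) for a in np.arange(0,6.28,1)),key=lambda r:r.cost)
E
python3 - <<'E'
from h import *
S,D=bot.get_calibration("scene"),bot.get_calibration("side")
A=np.array
sq=A([[0,0,14],[140,0,14],[0,140,14]])
a=A([[188,220],[355,75],[32,93]])/5+[155,195]
b=(A([[282,410],[65,307],[112,580]])-[0,265])/5+[285,245]
b[2]=(A([160,588])-[0,265])/5+[285,245]; sqb=A([[0,0,14],[140,0,14],[0,140,14]])
r=fit([(S,sq,a),(D,sqb,b)],[500,0]);r.x[2]=(r.x[2]+np.pi)%(2*np.pi)-np.pi;print("square",r.x,np.degrees(r.x[2]),r.fun.round(1))
print("grip",world(r.x,[50,50,40]))
t1=A([[270,200,9],[0,200,33],[-20,-20,33],[0,0,33]])
u1=(A([[676,18],[447,75],[497,238],[508,222]])-[405,0])/3+[270,150]
t2=A([[270,200,9],[-20,200,33]])
u2=(A([[430,382],[522,512]])-[405,290])/3+[210,140]
t3=A([[0,0,33]]);u3=(A([[682,455]])-[405,290])/3+[210,140]
r2=fit([(S,t1,u1),(D,t2,u2),(D,t3,u3)],[600,100]);r2.x[2]=(r2.x[2]+np.pi)%(2*np.pi)-np.pi;print("tray",r2.x,np.degrees(r2.x[2]),r2.fun.round(1))
W=bot.get_calibration("wrist");s=bot.get_state()
from scipy.spatial.transform import Rotation as R
q=s["tool_rot"];T=R.from_quat([*q[1:],q[0]]).as_matrix()
Rw=A(W["R"]);cam=-Rw.T@W["t"]
print("cam in tool",T.T@(cam-s["tool_pos"]),"axes in tool\n",(Rw@T).round(2),W["fx"]);print(T.round(2))
E
```

```text
square [ 543.60260278 -245.55742295    2.07455002] 118.86296068853028 [-0.6  2.5 -0.1  0.7 -0.6  1.  -0.8 -1.3 -0.9 -1.3 -1.1  0.7]
grip [[ 475.67794793 -225.90440123   40.        ]]
tray [613.13188896  79.61515064   1.5330701 ] 87.83844651475812 [ 0.   0.5 -0.8 -2.6 -0.3  2.6  0.2  0.4 -0.7 -1.5 -0.3  0.7 -0.  -3.7]
cam in tool [ 7.58829750e+01  3.18198841e-02 -1.42648763e+02] axes in tool
 [[ 0.    1.    0.  ]
 [-0.96  0.   -0.29]
 [-0.29 -0.    0.96]] 313.7537771018413
[[-0.9   0.45  0.  ]
 [ 0.45  0.9  -0.  ]
 [-0.   -0.   -1.  ]]
```

Square heel is about (544,-246) with x axis at 119°. Tray origin is about (613,80) with x axis at 88°. Both match the listed sizes and the reach. Next I go over the tray for a close wrist view.

Call:
{"op": "apply_moves", "data": {"series": [85,-40,-25,0,0,0,0,85,-40,-25,0,0,0,0,85,-40,-25,0,0,0,0,85,-40,-25,0,0,0,0,85,-40,-25,0,0,0,0,85,-40,-25,0,0,0,0,85,-40,-25,0,0,0,0,85,-40,-25,0,0,0,0,85,-40,-25,0,0,0,0,85,0,0,0,0,0,0]}}

```text
time: 1.95
tool_pos: [502.6, 193.3, 231.2]
tool_rot: [0.001, 0.232, 0.973, -0.001]
contact_force: [0.1, -0.0, 0.5]
gripper_width: 84.9
finger_force: 0.0
```

```bash
python3 - <<'E'
from h import *
import pickle
s=bot.get_state();c=bot.get_calibration("wrist");p=bot.snapshot("wrist")
print(s["tool_pos"],s["time"],np.abs(s["dq"]).max());pickle.dump(c,open("w1.pkl","wb"))
cv2.imwrite("pics/w1.png",cv2.resize(p[:,:,::-1],(784,588),interpolation=cv2.INTER_CUBIC))
t=[613.1,79.6,1.533]
print(proj(c,world(t,[[0,0,33],[270,0,33],[0,200,33],[270,200,9]]))*1.4)
E
```

```text
[502.62901786 193.29037478 231.2231088 ] 1.95 0.06972538665766236
[[332.67297395 419.32654042]
 [627.78378736 299.74794049]
 [215.342763   214.6066447 ]
 [538.26038857  58.44681794]]
```

View pics/w1.png

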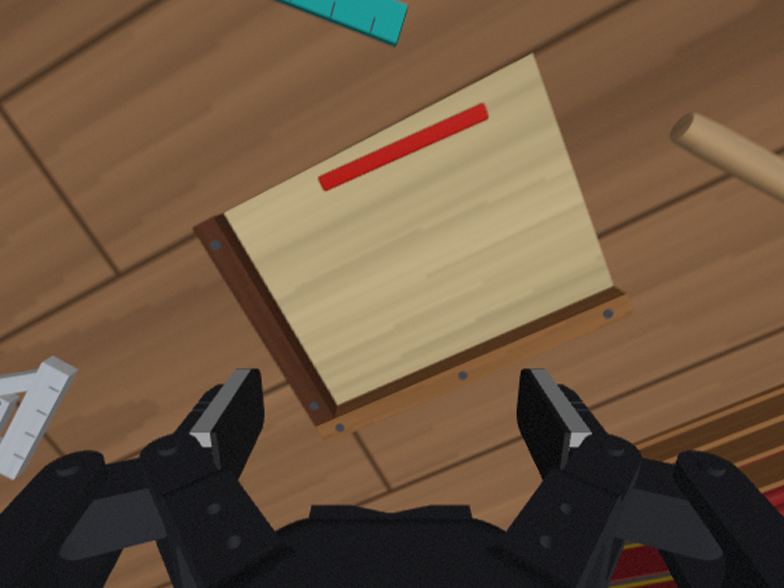

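The wrist view shows the tray. The inner board corner is at (337,405), the far board corner at (535,53), the cross-rail end at (226,214) and the side-rail end at (611,286). I refine the tray pose from these.

```bash
python3 - <<'E'
from h import *
import pickle
c=pickle.load(open("w1.pkl","rb"))
L=np.array([[0,0,9],[270,200,9],[0,200,9],[270,0,9],[-20,200,33],[0,200,33],[270,0,33],[-20,-20,33]])
uv=np.array([[337,405],[535,53],[226,214],[611,286],[194,229],[218,216],[625,292],[319,440]])/1.4
r=fit([(c,L,uv)],[613,80]);print(r.x,np.degrees(r.x[2]%6.2832),r.fun.round(1))
E
```

```text
[613.6088945   81.27618056   1.55018975] 88.81933000954493 [ 0.5 -0.4 -0.6  0.6 -0.8 -1.3  2.2  0.  -1.5 -1.2 -3.1  0.1  2.4  1.8
  4.6  3.2]
```

```bash
python3 - <<'E'
from h import *
import pickle
c=bot.get_calibration("wrist");p=bot.snapshot("wrist");print(bot.get_state()["tool_pos"],np.abs(bot.get_state()["dq"]).max())
hsv=cv2.cvtColor(p,cv2.COLOR_RGB2HSV)
m=((p[:,:,0]>140)&(p[:,:,1]>120)&(hsv[:,:,1]>50)).astype(np.uint8)
m=cv2.morphologyEx(m,cv2.MORPH_OPEN,np.ones((3,3)))
k=max(cv2.findContours(m,0,cv2.CHAIN_APPROX_NONE)[0],key=cv2.contourArea)[:,0].astype(float)
K=np.array([[c["fx"],0,c["cx"]],[0,c["fy"],c["cy"]],[0,0,1]]);R=np.array(c["R"]);o=-R.T@c["t"]
d=(np.c_[k,np.ones(len(k))]@np.linalg.inv(K).T)@R
P=o+d*((9-o[2])/d[:,2])[:,None]
t=[613.6,81.3,1.5502];cs,sn=np.cos(t[2]),np.sin(t[2])
q=(P[:,:2]-t[:2]);l=np.c_[q@[cs,sn],q@[-sn,cs]]
for name,ax,val,rng in(("side",1,0,(20,250)),("cross",0,0,(20,180)),("far y200",1,200,(20,250)),("far x270",0,270,(20,180))):
    s=(abs(l[:,ax]-val)<8)&(l[:,1-ax]>rng[0])&(l[:,1-ax]<rng[1])
    a=np.polyfit(l[s,1-ax],l[s,ax],1);rs=l[s,ax]-np.polyval(a,l[s,1-ax]);print(name,s.sum(),"slope",a[0].round(4),"at0",a[1].round(2),"end",np.polyval(a,rng[1]).round(2),rs.std().round(2))
E
```

```text
[500.49663511 197.71482185 231.31010327] 0.029430849904746488
side 167 slope 0.0029 at0 1.25 end 1.97 0.37
cross 109 slope -0.0046 at0 -0.09 end -0.92 0.33
far y200 187 slope 0.0032 at0 200.14 end 200.93 0.27
far x270 131 slope -0.0049 at0 269.01 end 268.14 0.32
```

Call:
{"op": "apply_moves", "data": {"series": [85,50,-10,0,0,0,5,85,40,-40,0,0,0,5,85,30,-50,0,0,0,5,85,0,0,0,0,0,0]}}

```text
time: 2.55
tool_pos: [337.7, 174.8, 231.3]
tool_rot: [-0.001, 0.353, 0.936, -0.001]
contact_force: [1.1, 0.9, 0.8]
gripper_width: 85.0
finger_force: 0.0
```

Refined tray: origin (612.7, 81.1), x axis at 89.0°. That last move went the wrong way, toward the base, but it was harmless. Now I go over the square at yaw 29°.

Call:
{"op": "apply_moves", "data": {"series": [85,-45,6,0,0,0,0,85,-45,6,0,0,0,0,85,-45,6,0,0,0,0,85,-36,-41,0,0,0,0,85,-36,-41,0,0,0,0,85,-36,-41,0,0,0,0,85,-36,-41,0,0,0,0,85,-36,-41,0,0,0,0,85,0,0,0,0,0,10,85,0,0,0,0,0,10]}}

```text
time: 3.8
tool_pos: [455.8, -173.3, 231.2]
tool_rot: [0.0, 0.513, 0.858, 0.0]
contact_force: [-0.0, -0.4, 0.0]
gripper_width: 84.7
finger_force: 0.0
```

Call:
{"op": "apply_moves", "data": {"series": [85,0,0,0,0,0,0,85,0,0,0,0,0,0]}}

```text
time: 4.05
tool_pos: [455.4, -172.5, 231.3]
tool_rot: [0.0, 0.509, 0.861, 0.0]
contact_force: [-0.3, 0.3, -0.6]
gripper_width: 85.2
finger_force: 0.0
```

```bash
python3 - <<'E'
from h import *
import pickle
s=bot.get_state();c=bot.get_calibration("wrist");p=bot.snapshot("wrist")
print(s["tool_pos"],s["time"],np.abs(s["dq"]).max());pickle.dump((c,p),open("w2.pkl","wb"))
cv2.imwrite("pics/w2.png",cv2.resize(p[:,:,::-1],(784,588),interpolation=cv2.INTER_CUBIC))
print(proj(c,world([543.6,-245.6,2.0746],[[0,0,14],[140,0,14],[0,140,14],[50,50,54]]))*1.4)
E
```

```text
[ 455.39959244 -172.54790301  231.28588952] 4.05 0.00864110397240346
[[436.77184925 365.86740794]
 [442.29806723 209.69948495]
 [282.17743954 365.71099258]
 [380.23546825 331.53288868]]
```

View pics/w2.png

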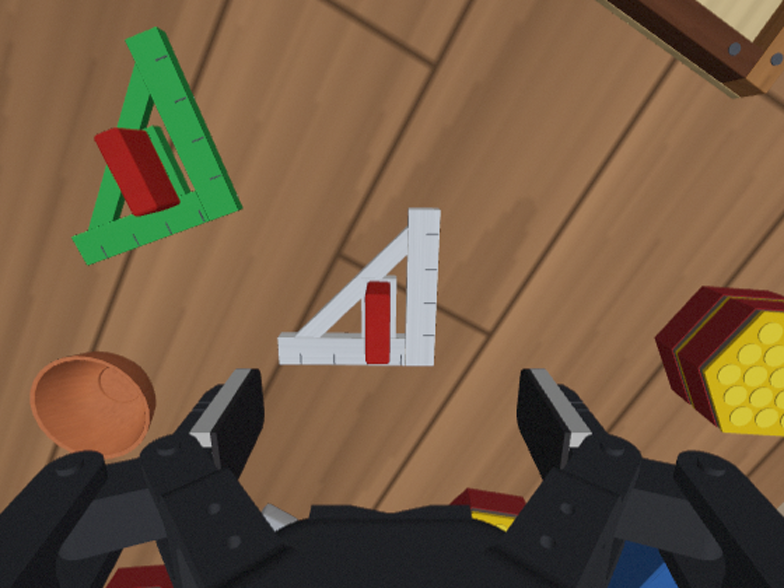

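The white square sits at the centre of the wrist view: heel (435,366), x-leg end (440,209), y-leg end (278,365), and a red bar at (378,322). The neighbours are the bowl at (95,400) and a pack at (735,360). I fit the pose and work out the reach.

```bash
python3 - <<'E'
from h import *
import pickle
from scipy.spatial.transform import Rotation as Ro
c,p=pickle.load(open("w2.pkl","rb"))
L=np.array([[0,0,14],[140,0,14],[140,26,14],[0,140,14],[26,140,14]])
uv=np.array([[434.5,366],[440,209],[409,209],[278.5,364.5],[278.5,336]])/1.4
r=fit([(c,L,uv)],[543,-245]);x=r.x;x[2]%=6.28319;print(x,np.degrees(x[2]),r.fun.round(1))
print("bar top px",proj(c,world(x,[[20,50,54],[80,50,54],[20,40,54],[20,60,54]]))*1.4)
g=world(x,[50,50,40])[0];s=bot.get_state();q=s["tool_rot"];T=Ro.from_quat([*q[1:],q[0]]).as_matrix()
print("grip",g,"toolx yaw",np.degrees(np.arctan2(T[1,0],T[0,0])))
print("shift in tool (TCP to z=g-19)",T.T@(g-[0,0,19]-s["tool_pos"]))
E
```

```text
[ 541.2196326  -246.4174831     2.06529593] 118.33274051512835 [-0.3 -0.4  0.6  0.1 -0.1 -0.1  0.6 -0.4 -0.8  1. ]
bar top px [[377.60436777 365.10254418]
 [377.72538303 294.00887912]
 [390.03496828 365.21981161]
 [365.17262576 364.98526597]]
grip [ 473.47975439 -226.13673115   40.        ] toolx yaw 118.80935380304217
shift in tool (TCP to z=g-19) [-55.57456495  -9.80886418 210.29725638]
```

The bar's predicted pixels match the image. I descend to the grip point and close.

Call:
{"op": "apply_moves", "data": {"series": [85,-28,-5,30,0,0,0.5,85,-28,-5,40,0,0,0,85,0,0,50,0,0,0,85,0,0,40,0,0,0,85,0,0,30,0,0,0,85,0,0,20,0,0,0,85,0,0,0,0,0,0,85,0,0,0,0,0,0]}}

```text
time: 5.1
tool_pos: [473.0, -227.5, 22.0]
tool_rot: [0.0, 0.514, 0.858, 0.0]
contact_force: [0.4, -0.6, 0.5]
gripper_width: 84.6
finger_force: 0.0
```

Call:
{"op": "apply_moves", "data": {"series": [0,0,0,0,0,0,0,0,0,0,0,0,0,0,0,0,0,0,0,0,0,0,0,0,0,0,0,0,0,0,0,0,0,0,0,0,0,0,0,0,0,0,0,0,0,0,0,0,0]}}

```text
time: 5.98
tool_pos: [472.9, -227.5, 21.8]
tool_rot: [0.0, 0.515, 0.857, 0.0]
contact_force: [-0.5, 1.2, 5.7]
gripper_width: 19.1
finger_force: 59.9
```

Gripped (19.1 mm, 60 N). I lift and check the square's pose in the hand.

Call:
{"op": "apply_moves", "data": {"series": [0,0,0,-10,0,0,0,0,0,0,-30,0,0,0,0,0,0,-40,0,0,0,0,0,0,0,0,0,0,0,0,0,0,0,0,0]}}

```text
time: 6.6
tool_pos: [471.8, -227.0, 100.7]
tool_rot: [-0.001, 0.515, 0.857, -0.0]
contact_force: [-0.4, -1.5, -3.9]
gripper_width: 19.5
finger_force: 59.5
```

```bash
python3 - <<'E'
from h import *
import pickle
s=bot.get_state();c=bot.get_calibration("wrist");p=bot.snapshot("wrist");pickle.dump((c,p,s),open("w3.pkl","wb"))
print(s["tool_pos"],s["tool_rot"],s["contact_force"])
cv2.imwrite("pics/w3.png",cv2.resize(p[:,:,::-1],(784,588),interpolation=cv2.INTER_CUBIC))
E
```

```text
[ 471.8137767  -226.95410008  100.68369726] [-6.09496988e-04  5.14670832e-01  8.57387638e-01 -5.06555863e-05] [-0.43616459 -1.46297274 -3.9401835 ]
```

View pics/w3.png

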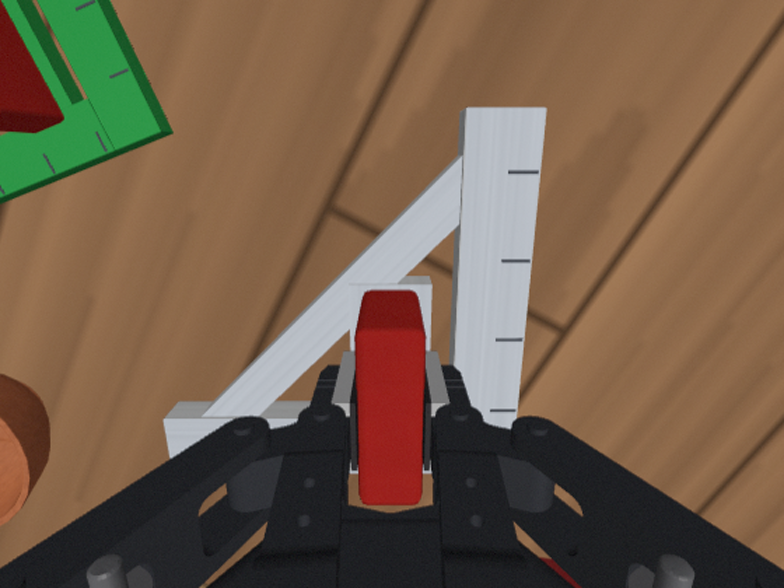

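The square is held: x-leg end at (466–546,107), y-leg inner corner at (165,419), and the bar between the pads. I fit the in-hand pose.

```bash
cat >> h.py <<'E'
from scipy.spatial.transform import Rotation as Ro
def rot(q): return Ro.from_quat([*q[1:],q[0]]).as_matrix()
E
python3 - <<'E'
from h import *
import pickle
c,p,s=pickle.load(open("w3.pkl","rb"));T=rot(s["tool_rot"])
L=np.array([[140,0,14],[140,26,14],[26,140,14],[80,0,14.]])
uv=np.array([[546,107.5],[466,107.5],[165,419]])/1.4
def f(v,full=False):
    # heel in tool axes (v0,v1,21+), rotvec
    Rs=Ro.from_rotvec([np.pi,0,0]).as_matrix()@Ro.from_rotvec([v[4],v[2],v[3]]).as_matrix()
    h=np.array([-50+v[0],50+v[1],21])
    Pw=(T@(Rs@L.T+h[:,None])).T+s["tool_pos"]
    u=proj(c,Pw)
    r=(u[:3]-uv).ravel()
    l0=np.array([546,107.5])/1.4;l1=np.array([517,425])/1.4;n=np.array([l1[1]-l0[1],l0[0]-l1[0]]);n/=np.linalg.norm(n)
    r=np.r_[r,(u[3]-l0)@n]
    return np.r_[r,v[4]*200,v[2]*100]
r=least_squares(f,np.zeros(5));print("dx,dy,pitch,yaw,roll",r.x.round(4),r.fun.round(2))
print("tool x yaw",np.degrees(np.arctan2(T[1,0],T[0,0])))
E
```

```text
dx,dy,pitch,yaw,roll [ 0.3234  0.4894  0.0124  0.0048 -0.0051] [ 0.6  -0.29 -0.51  0.03 -0.94  0.62  0.75 -1.01  1.24]
tool x yaw 118.04905592530747
```

The in-hand pose matches nominal. I rotate by 29.3° and carry the square over the tray.

Call:
{"op": "apply_moves", "data": {"series": [0,0,0,-5,0,0,9.8,0,0,0,-5,0,0,9.8,0,0,0,0,0,0,9.7,0,30,4,0,0,0,0,0,45,6,0,0,0,0,0,50,7,0,0,0,0,0,50,7,0,0,0,0,0,50,7,0,0,0,0,0,50,7,0,0,0,0,0,50,7,0,0,0,0]}}

```text
time: 7.9
tool_pos: [523.7, 98.0, 109.7]
tool_rot: [-0.001, 0.715, 0.699, -0.001]
contact_force: [1.7, -0.3, -4.0]
gripper_width: 19.4
finger_force: 59.3
```

Call:
{"op": "apply_moves", "data": {"series": [0,50,6,0,0,0,0,0,45,6,0,0,0,0,0,30,4,0,0,0,0,0,23,2,0,0,0,0,0,0,0,0,0,0,0,0,0,0,0,0,0,0,0,0,0,0,0,0,0]}}

```text
time: 8.78
tool_pos: [546.0, 242.4, 111.2]
tool_rot: [0.0, 0.716, 0.699, -0.0]
contact_force: [-0.4, -1.1, -3.7]
gripper_width: 19.4
finger_force: 59.3
```

```bash
cat > st.py <<'E'
from h import *
def tray(s=None):
    s=s or bot.get_state();T=rot(s["tool_rot"]);h=s["tool_pos"]+T@np.array([-49.7,50.5,21])
    d=h[:2]-[612.7,81.1];a=np.radians(89.0)
    print("t",round(s["time"],2),"heel tray x,y,z",(d@[np.cos(a),np.sin(a)]).round(1),(d@[-np.sin(a),np.cos(a)]).round(1),h[2].round(1),"yaw",(np.degrees(np.arctan2(T[1,0],T[0,0]))+.27).round(2),"tilt",np.degrees(T[:2,2]).round(2),"F",s["contact_force"].round(1),"M",s["wrist_torque"].round(2),"TCP",s["tool_pos"].round(1))
if __name__=="__main__": tray()
E
python3 st.py; python3 - <<'E'
from h import *
p=bot.snapshot("wrist");cv2.imwrite("pics/w4.png",cv2.resize(p[:,:,::-1],(784,588),interpolation=cv2.INTER_CUBIC))
E
```

```text
t 8.78 heel tray x,y,z 110.0 19.4 90.3 yaw 88.88 tilt [-0.01 -0.05] F [-0.4 -1.1 -3.7] M [-0.05 -0.02  0.01] TCP [546.  242.4 111.2]
```

View pics/w4.png

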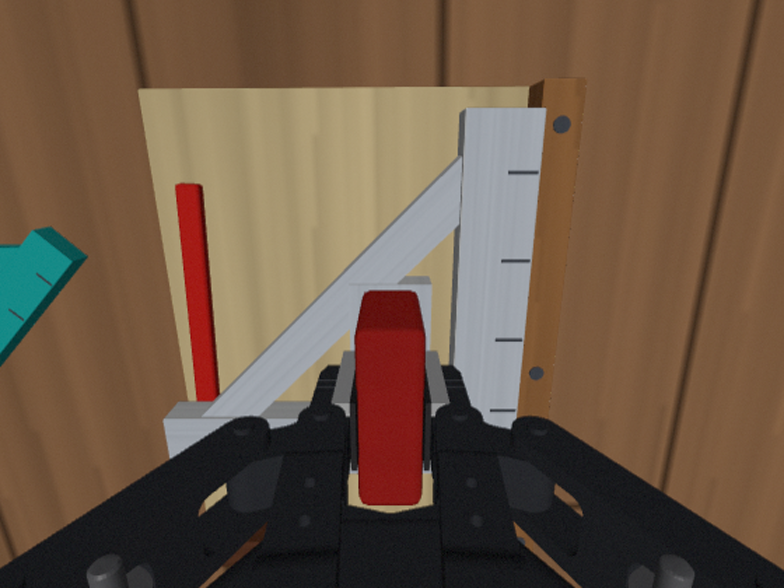

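The x leg is parallel to the side rail and clear of it, with the pencil clear on the left at (195,290). I descend to about 12 mm.

Call:
{"op": "apply_moves", "data": {"series": [0,0,0,25,0,0,0,0,0,0,25,0,0,0,0,0,0,17,0,0,0,0,0,0,10,0,0,0,0,0,0,0,0,0,0,0,0,0,0,0,0,0,0,0,0,0,0,0,0]}}

```text
time: 9.7
tool_pos: [546.3, 244.3, 35.0]
tool_rot: [0.0, 0.715, 0.699, 0.001]
contact_force: [-0.0, -0.5, -4.2]
gripper_width: 19.1
finger_force: 59.1
```

```bash
python3 st.py; python3 - <<'E'
from h import *
c=bot.get_calibration("wrist");p=bot.snapshot("wrist")
cv2.imwrite("pics/w5.png",cv2.resize(p[60:340,190:470,::-1],(600,600),interpolation=cv2.INTER_CUBIC))
f=600/280
print((proj(c,world([612.7,81.1,np.radians(89)],[[270,0,33],[200,0,33],[270,200,9],[270,0,9]]))-[190,60])*f)
E
```

```text
t 9.7 heel tray x,y,z 112.1 18.9 14.1 yaw 89.01 tilt [0.07 0.03] F [-0.  -0.5 -4.2] M [-0.   -0.02 -0.01] TCP [546.3 244.3  35. ]
[[ 551.25558682  -69.86760761]
 [ 502.43504067  284.84643792]
 [-389.48164017  -38.69465482]
 [ 496.57935119  -42.87511377]]
```

View pics/w5.png

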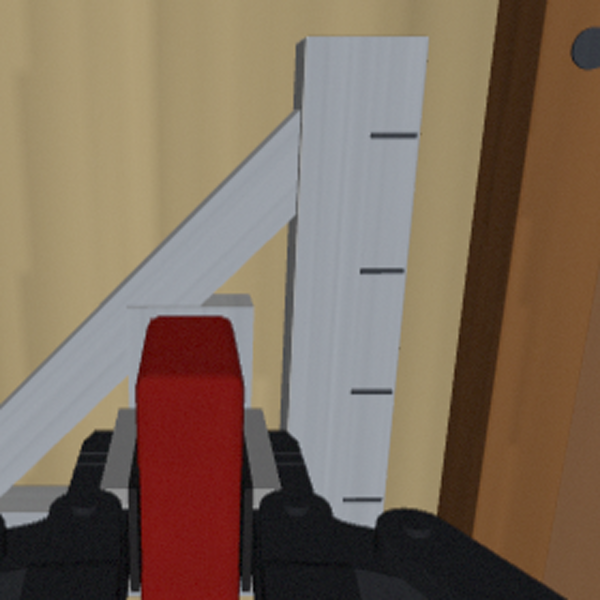

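Gap to the rail is about 19 mm and the edges are parallel. I approach, slowly at the end.

Call:
{"op": "apply_moves", "data": {"series": [0,0,6,0,0,0,0,0,0,5,0.5,0,0,0,0,0,3,0.5,0,0,0,0,0,1,0,0,0,0,0,0,0,0,0,0,0,0,0,0,0,0,0,0]}}

```text
time: 10.5
tool_pos: [560.7, 243.8, 33.3]
tool_rot: [-0.0, 0.715, 0.699, -0.0]
contact_force: [0.4, -0.5, -4.8]
gripper_width: 19.0
finger_force: 59.3
```

```bash
python3 st.py
```

```text
t 10.5 heel tray x,y,z 111.8 4.6 12.2 yaw 89.01 tilt [-0.01 -0.  ] F [ 0.4 -0.5 -4.8] M [-0.03 -0.05 -0.  ] TCP [560.7 243.8  33.3]
```

Call:
{"op": "apply_moves", "data": {"series": [0,0,1,0,0,0,0,0,0,0.5,0,0,0,0,0,0,0.5,0,0,0,0,0,0,0,0,0,0,0]}}

```text
time: 11.0
tool_pos: [562.9, 243.7, 33.3]
tool_rot: [0.0, 0.715, 0.699, -0.0]
contact_force: [-0.6, 0.3, -4.2]
gripper_width: 19.2
finger_force: 59.3
```

```bash
python3 st.py
```

```text
t 11.0 heel tray x,y,z 111.8 2.4 12.3 yaw 89.01 tilt [ 0. -0.] F [-0.6  0.3 -4.2] M [-0.02 -0.03  0.02] TCP [562.9 243.7  33.3]
```

Call:
{"op": "apply_moves", "data": {"series": [0,0,0.5,0,0,0,0,0,0,0.5,0,0,0,0,0,0,0,0,0,0,0]}}

```text
time: 11.38
tool_pos: [563.9, 243.7, 33.3]
tool_rot: [0.0, 0.715, 0.699, 0.0]
contact_force: [-0.4, -0.3, -4.2]
gripper_width: 19.3
finger_force: 59.3
```

Call:
{"op": "apply_moves", "data": {"series": [0,0,0.5,0,0,0,0,0,0,0.5,0,0,0,0,0,0,0,0,0,0,0]}}

```text
time: 11.75
tool_pos: [564.9, 243.7, 33.3]
tool_rot: [0.0, 0.715, 0.699, 0.0]
contact_force: [-0.0, 0.2, -4.2]
gripper_width: 19.3
finger_force: 59.3
```

```bash
python3 st.py
```

```text
t 11.75 heel tray x,y,z 111.8 0.4 12.3 yaw 89.01 tilt [ 0. -0.] F [-0.   0.2 -4.2] M [ 0.04 -0.05  0.01] TCP [564.9 243.7  33.3]
```

Call:
{"op": "apply_moves", "data": {"series": [0,0,0.4,0,0,0,0,0,0,0.4,0,0,0,0,0,0,0,0,0,0,0]}}

```text
time: 12.12
tool_pos: [565.7, 243.7, 33.3]
tool_rot: [0.0, 0.715, 0.699, 0.0]
contact_force: [0.9, -0.0, -3.9]
gripper_width: 19.1
finger_force: 59.3
```

Call:
{"op": "apply_moves", "data": {"series": [0,0,0.4,0,0,0,0,0,0,0.4,0,0,0,0,0,0,0,0,0,0,0]}}

```text
time: 12.5
tool_pos: [566.5, 243.7, 33.3]
tool_rot: [0.0, 0.715, 0.699, -0.0]
contact_force: [-0.0, 0.6, -4.0]
gripper_width: 19.2
finger_force: 59.3
```

```bash
python3 st.py
```

```text
t 12.5 heel tray x,y,z 111.8 -1.2 12.3 yaw 89.01 tilt [ 0. -0.] F [-0.   0.6 -4. ] M [-0.01  0.01 -0.01] TCP [566.5 243.7  33.3]
```

Call:
{"op": "apply_moves", "data": {"series": [0,0,0.4,0,0,0,0,0,0,0.4,0,0,0,0,0,0,0,0,0,0,0]}}

```text
time: 12.88
tool_pos: [567.0, 243.6, 33.2]
tool_rot: [-0.0, 0.715, 0.699, -0.0]
contact_force: [-2.0, -0.3, -3.2]
gripper_width: 19.1
finger_force: 59.4
```

Call:
{"op": "apply_moves", "data": {"series": [0,0,0.4,0,0,0,0,0,0,0.4,0,0,0,0,0,0,0,0,0,0,0]}}

```text
time: 13.25
tool_pos: [567.2, 243.5, 33.1]
tool_rot: [-0.0, 0.715, 0.699, -0.001]
contact_force: [-4.9, -0.7, -1.4]
gripper_width: 19.3
finger_force: 59.6
```

```bash
python3 st.py
```

```text
t 13.25 heel tray x,y,z 111.7 -1.9 12.0 yaw 89.03 tilt [-0.1  -0.02] F [-4.9 -0.7 -1.4] M [-0.07  0.98  0.24] TCP [567.2 243.5  33.1]
```

Contact is found: about 5 N, and the moment shows both ends of the edge touching. I press a little more and slide along the rail.

Call:
{"op": "apply_moves", "data": {"series": [0,0,0.4,0,0,0,0,0,0,0.2,0,0,0,0,0,-2,0,0,0,0,0,0,-4,0,0,0,0,0,0,-4,0.05,0,0,0,0,0,-4,0,0,0,0,0,0,-4,0.05,0,0,0,0]}}

```text
time: 14.12
tool_pos: [566.9, 227.0, 32.8]
tool_rot: [-0.001, 0.714, 0.7, -0.0]
contact_force: [-6.1, 3.4, -4.0]
gripper_width: 19.3
finger_force: 59.3
```

```bash
python3 st.py
```

```text
t 14.12 heel tray x,y,z 95.2 -2.0 11.6 yaw 89.08 tilt [-0.14  0.07] F [-6.1  3.4 -4. ] M [0.6  1.26 0.2 ] TCP [566.9 227.   32.8]
```

Call:
{"op": "apply_moves", "data": {"series": [0,-5,0.05,0,0,0,0,0,-5,0,0,0,0,0,0,-5,0.05,0,0,0,0,0,-5,0,0,0,0,0,0,-5,0.05,0,0,0,0,0,-5,0,0,0,0,0]}}

```text
time: 14.88
tool_pos: [566.4, 196.9, 32.8]
tool_rot: [-0.001, 0.714, 0.7, -0.001]
contact_force: [-5.3, 2.8, -4.6]
gripper_width: 19.2
finger_force: 59.3
```

```bash
python3 st.py
```

```text
t 14.88 heel tray x,y,z 65.1 -1.9 11.6 yaw 89.08 tilt [-0.15  0.07] F [-5.3  2.8 -4.6] M [0.64 1.26 0.15] TCP [566.4 196.9  32.8]
```

Call:
{"op": "apply_moves", "data": {"series": [0,-5,0.05,0,0,0,0,0,-5,0,0,0,0,0,0,-5,0.05,0,0,0,0,0,-5,0,0,0,0,0]}}

```text
time: 15.38
tool_pos: [566.0, 176.8, 32.8]
tool_rot: [-0.001, 0.714, 0.7, -0.001]
contact_force: [-6.3, 2.7, -4.7]
gripper_width: 19.1
finger_force: 59.3
```

```bash
python3 st.py
```

```text
t 15.38 heel tray x,y,z 45.0 -1.9 11.6 yaw 89.08 tilt [-0.16  0.06] F [-6.3  2.7 -4.7] M [0.69 1.22 0.21] TCP [566.  176.8  32.8]
```

Call:
{"op": "apply_moves", "data": {"series": [0,-4,0.05,0,0,0,0,0,-4,0,0,0,0,0,0,-4,0.05,0,0,0,0,0,-4,0,0,0,0,0,0,-4,0.05,0,0,0,0,0,-4,0,0,0,0,0,0,-4,0.05,0,0,0,0,0,-3,0,0,0,0,0]}}

```text
time: 16.38
tool_pos: [565.4, 145.7, 32.8]
tool_rot: [-0.001, 0.714, 0.7, -0.001]
contact_force: [-5.9, 3.1, -3.8]
gripper_width: 19.4
finger_force: 59.3
```

```bash
python3 st.py
```

```text
t 16.38 heel tray x,y,z 13.9 -1.9 11.6 yaw 89.07 tilt [-0.17  0.06] F [-5.9  3.1 -3.8] M [0.72 1.36 0.18] TCP [565.4 145.7  32.8]
```

Call:
{"op": "apply_moves", "data": {"series": [0,-2,0,0,0,0,0,0,-2,0.05,0,0,0,0,0,-2,0,0,0,0,0,0,-1,0,0,0,0,0]}}

```text
time: 16.88
tool_pos: [565.3, 138.7, 32.8]
tool_rot: [-0.001, 0.714, 0.7, -0.001]
contact_force: [-6.2, 4.3, -3.9]
gripper_width: 19.4
finger_force: 59.3
```

```bash
python3 st.py
```

```text
t 16.88 heel tray x,y,z 6.9 -1.8 11.6 yaw 89.07 tilt [-0.18  0.05] F [-6.2  4.3 -3.9] M [0.67 1.29 0.21] TCP [565.3 138.7  32.8]
```

Now I close slowly on the cross rail.

Call:
{"op": "apply_moves", "data": {"series": [0,-1,0,0,0,0,0,0,-1,0,0,0,0,0,0,-1,0,0,0,0,0,0,-0.5,0,0,0,0,0]}}

```text
time: 17.38
tool_pos: [565.2, 135.3, 32.8]
tool_rot: [-0.001, 0.714, 0.7, -0.001]
contact_force: [-5.4, 2.5, -3.6]
gripper_width: 19.3
finger_force: 59.3
```

Call:
{"op": "apply_moves", "data": {"series": [0,-0.5,0,0,0,0,0,0,-0.5,0,0,0,0,0,0,-0.5,0,0,0,0,0]}}

```text
time: 17.75
tool_pos: [565.2, 133.8, 32.8]
tool_rot: [-0.001, 0.714, 0.7, -0.001]
contact_force: [-5.8, 2.8, -4.0]
gripper_width: 19.2
finger_force: 59.3
```

```bash
python3 st.py
```

```text
t 17.75 heel tray x,y,z 2.1 -1.8 11.6 yaw 89.07 tilt [-0.18  0.06] F [-5.8  2.8 -4. ] M [0.68 1.3  0.18] TCP [565.2 133.8  32.8]
```

Call:
{"op": "apply_moves", "data": {"series": [0,-0.5,0,0,0,0,0,0,-0.5,0,0,0,0,0,0,-0.5,0,0,0,0,0]}}

```text
time: 18.12
tool_pos: [565.2, 132.3, 32.8]
tool_rot: [-0.001, 0.714, 0.7, -0.001]
contact_force: [-4.5, 2.3, -3.8]
gripper_width: 19.5
finger_force: 59.3
```

Call:
{"op": "apply_moves", "data": {"series": [0,-0.5,0,0,0,0,0,0,-0.5,0,0,0,0,0,0,0,0,0,0,0,0]}}

```text
time: 18.5
tool_pos: [565.2, 131.3, 32.8]
tool_rot: [-0.001, 0.714, 0.7, -0.001]
contact_force: [-6.2, 2.9, -3.8]
gripper_width: 19.1
finger_force: 59.3
```

```bash
python3 st.py
```

```text
t 18.5 heel tray x,y,z -0.5 -1.9 11.6 yaw 89.07 tilt [-0.17  0.05] F [-6.2  2.9 -3.8] M [0.6  1.3  0.24] TCP [565.2 131.3  32.8]
```

Call:
{"op": "apply_moves", "data": {"series": [0,-0.5,0,0,0,0,0,0,-0.5,0,0,0,0,0,0,0,0,0,0,0,0]}}

```text
time: 18.88
tool_pos: [565.2, 130.6, 32.8]
tool_rot: [-0.002, 0.714, 0.7, -0.001]
contact_force: [-5.8, 4.2, -3.6]
gripper_width: 19.3
finger_force: 59.3
```

Call:
{"op": "apply_moves", "data": {"series": [0,-0.5,0,0,0,0,0,0,-0.5,0,0,0,0,0,0,0,0,0,0,0,0]}}

```text
time: 19.25
tool_pos: [565.2, 130.6, 32.8]
tool_rot: [-0.002, 0.714, 0.7, -0.0]
contact_force: [-5.2, 5.7, -4.2]
gripper_width: 19.2
finger_force: 59.3
```

```bash
python3 st.py
```

```text
t 19.25 heel tray x,y,z -1.1 -1.9 11.5 yaw 89.12 tilt [-0.16  0.14] F [-5.2  5.7 -4.2] M [1.19 1.28 0.1 ] TCP [565.2 130.6  32.8]
```

Both rails are touched. I press a little more on each and settle.

Call:
{"op": "apply_moves", "data": {"series": [0,-0.4,0.2,0,0,0,0,0,-0.4,0.2,0,0,0,0,0,-0.2,0,0,0,0,0,0,0,0,0,0,0,0,0,0,0,0,0,0,0,0,0,0,0,0,0,0]}}

```text
time: 20.0
tool_pos: [565.2, 130.6, 32.8]
tool_rot: [-0.002, 0.714, 0.7, -0.0]
contact_force: [-6.2, 7.7, -4.2]
gripper_width: 19.1
finger_force: 59.4
```

```bash
python3 st.py; python3 - <<'E'
from h import *
a=bot.snapshot("scene")[150:240,270:400];b=bot.snapshot("side")[140:225,210:320]
o=np.zeros((600,800,3),np.uint8);o[:270,:390]=cv2.resize(a,(390,270),interpolation=2);o[275:275+255,:330]=cv2.resize(b,(330,255),interpolation=2)
w=bot.snapshot("wrist");o[:300,395:795]=cv2.resize(w,(400,300));cv2.imwrite("pics/f.png",o[:,:,::-1])
E
```

```text
t 20.0 heel tray x,y,z -1.1 -1.9 11.5 yaw 89.15 tilt [-0.2  0.2] F [-6.2  7.7 -4.2] M [ 1.66  1.47 -0.01] TCP [565.2 130.6  32.8]
```

View pics/f.png

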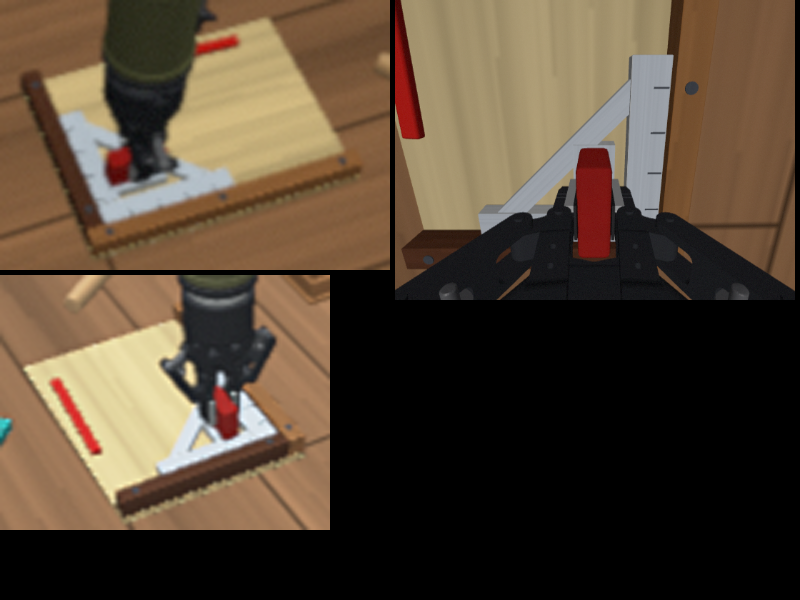

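The views show the square seated in the corner against both rails (about 6 N and 8 N) and still gripped. The pencil has not moved.

```bash
python3 -c "
from bench import bot
print(bot.hand_in())"
```

```text
the job is handed in; nothing more can be done
None
```

I handed the job in at about 20 s: the square is still gripped low in the corner, flush and pressed against both rails at about 6 N (side) and 8 N (cross), with no bystander touched that I saw; the hand-in gave no verdict.

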